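# Slide a full tube rack over the rim of a spill mat

### The arm

A 7-joint arm with a two-finger parallel gripper is mounted at the origin on the work surface. World frame = base frame: x ahead of the robot, y to its left, z up, the work surface at z = 0. Lengths are in m, angles in rad, forces in N, time in s.
With the tool pointing down it reaches from about 0.4 to 0.85 m from the base axis. Payload 4.4 kg.
Tool frame: the origin (TCP) lies midway between the tips of the shut fingers; the grasp point (between the pads) lies 19 mm behind it; z points along the fingers, y is the line along which they close (so a half turn about z gives the same grasp; the last joint's range is limited). The gripper opens to 94 mm and grips with 3 to 60 N. Pads are 16 mm wide; open, the fingers measure 119 mm over their backs; the gripper's body (75 mm by 177 mm) begins 78 mm behind the grasp point.
Start: joints at [1.132, 0.628, 0.038, 1.517, -0.027, 0.996, -0.02], TCP at [0.237, -0.605, 0.17] pointing down, gripper open.
Joint ranges: [-3.06, 3.06], [-0.37, 2.12], [-1.25, 1.32], [0.18, 2.47], [-1.1, 4.24], [0.23, 1.98], [-2.94, 2.94]. Speed limits (rad/s): [2.57, 2.57, 3.14, 3.14, 3.14, 3.14, 3.14].

### API

Orientations are given as a unit quaternion [w, x, y, z].
In Python, from station import readout, vision, arm gives the robot as it stands.
- The arm moves only by the shell command python3 -m handwheel 'ROWS'. ROWS is JSON, a list of rows, each a list of 7 numbers: the turn, a rotation vector about the tool's x, y, z in degrees, then the shift along the tool's x, y, z in mm, then the gripper command: -1 is shut, 1 is fully open, values between are in proportion. A call has 1 to 12 rows; each row is the pose to reach, as a shift and turn from the pose commanded when the call began, along the tool's axes at that moment; what a row does not reach only later rows make up. A row lasts 1/12 s, in which the tool goes at most 41.7 mm and 7.16 degrees, less where a joint would pass 70% of its speed; a pose out of reach is approached as far as the arm can. A call with a gripper value outside its range is refused whole. The fingers move at their own pace and stop on an object; the grip force is fixed at half the most. Time passes only in rows, so rows that repeat a pose let the fingers close. It gives the time, the measured TCP pose, the force, the opening and the grip force at its end, in the units of the state.
- readout.state(): the state, without advancing time (a new reading comes with each control period).
- vision.read_camera(name): name is "scene" or "top" or "wrist"; returns the picture (384x512x3 uint8, red, green, blue); there is no depth.
- vision.camera_model(name): a dict with "fx", "fy", "cx", "cy" (pixels), "extrinsics" (4x4, takes a point from camera to world coordinates). Camera axes: x right, y down, z forward; pixel columns grow to the right and rows downward; lengths in m; the calibration is good to about 2 mm. A picture is of the moment at which its call begins: read the wrist's pose just before it. camera_model takes no time and is no camera call; for the wrist camera it gives the pose at the moment of the call.
- arm.sign_off(): hands the job in; it is judged then, once.
The state is a dict: "time_s": time; "joint_pos": joint angles; "joint_vel": joint speeds; "effort": joint torques, N m; "position": TCP position; "tcp_rot": TCP orientation; "wrist_force": force on the tool from outside, world axes, zero at the start; "ft_torque": the same for the moment, N m; "width": finger opening in m; "grip_force": force on a finger pad.
Only numpy, scipy, OpenCV 4.12 (cv2) and the standard library are available. Lean on these libraries where they do the work, as an engineer would, in place of code of your own. Each camera call takes 0.05 s, during which the arm holds its last target. There are 200 camera calls.

### The job

Slide the blue rack of capped test tubes along the table, up over the bevelled rim of the dark grey spill mat and in, until it stands flat on the liner, wholly inside the rim. Push it across rather than lifting it off the table, do not tip it over, and leave the sanitiser bottle, the phone and the carton of swabs where they are.

Things in the scene. Friction and masses are not known exactly. Their poses are not given: they have to be found in the camera images.
- rack_center (a point): Centre, 25 mm above its underside, of the blue moulded tube rack: a loose block 130 mm (its x) by 108 mm (its y), 50 mm high, 0.3 to 0.65 kg, with flat upright sides and flat underside, too wide to grasp across. Capped tubes, fixed in it, rise to 75 mm above the underside, inset 8 mm or more from the sides. z is up. It starts on the table beside the mat.
- spill_mat: Dark grey rubber spill mat with a low bevelled rim all round, fixed to the table, left or right of the rack. Origin: centre of its underside, at table height; z up. 302 mm (its x) by 282 mm (its y) outside. The rim is 46 mm wide in all: from outside, a 32 mm wide bevel climbing from table height to 10 mm, a 6 mm flat crest, an 8 mm wide bevel down to the floor.
- mat_floor (a point): Centre of the mat's recessed floor, on its top face, 3 mm above the table; axes as the mat's. The floor is flat, 210 mm (x) by 190 mm (y), covered by a white liner with a pale green border. The rack may come in over any side of the rim. Friction of the rack on table, rim and liner is about 0.5 to 0.7.
- sanitiser: Bystander: upright pump bottle of hand gel, 70 mm in diameter, 180 mm tall; origin at the centre of its underside. Loose.
- phone: Bystander: black phone lying flat, 74 mm (x) by 152 mm (y) by 9 mm; origin at the centre of its underside. Loose.
- swab_carton: Bystander: open paper carton of wrapped swabs, 200 mm (x) by 110 mm (y), 75 mm high with the swabs; origin at the centre of its underside. Loose.
Things that resemble listed ones, but are neither listed nor needed, are in the scene too. What is shaped like the part that bears rack_center but orange is not meant.

How it is judged:
By the outcome, as a careful person would: the job done as asked, in the order asked, and still so for the second after the job is handed in, with the robot touching nothing.
It also fails if it takes over 48 s, if anything falls off the work surface, if the arm or the gripper's body presses on something with over 40 N, if the wrist force passes 120 N, or if a joint passes its speed limit or range.

## Working session

There is one attempt and no reset: what is moved stays moved. The work goes in short steps, Python scripts to look and compute and a shell command to move; the robot and the scene stay as the last step left them, time stands still between calls to the robot, and variables do not carry over. Pictures are saved under pics/ and viewed, at most 10 in all, crops included, and the job is handed in when it is done.

```bash
mkdir -p pics; ls
python3 - <<'E'
from station import readout, vision, arm
import cv2
s=readout.state(); print({k:s[k] for k in("time_s","position","tcp_rot","width","wrist_force")})
for n in("top","scene"):
    cv2.imwrite(f"pics/{n}0.png",vision.read_camera(n)[:,:,::-1]); m=vision.camera_model(n); print(n,m)
E
```

```text
pics
{'time_s': 0.0, 'position': array([ 0.23649977, -0.60468403,  0.16887229]), 'tcp_rot': array([-8.89700461e-04,  9.82677261e-01,  1.85322888e-01, -1.88851952e-04]), 'width': 0.0940503788072554, 'wrist_force': array([ 0.59029963, -0.15516928,  1.31979936])}
top {'fx': 478.90116516834155, 'fy': 478.90116516834155, 'cx': 252.11299648484308, 'cy': 192.11304860469798, 'extrinsics': array([[ 8.97334152e-03, -9.84904330e-01,  1.72866825e-01,
         1.53027060e-01],
       [-9.99959519e-01, -8.72368490e-03,  2.20391179e-03,
        -1.37085868e-03],
       [-6.62606554e-04, -1.72879604e-01, -9.84942741e-01,
         1.82976780e+00],
       [ 0.00000000e+00,  0.00000000e+00,  0.00000000e+00,
         1.00000000e+00]])}
scene {'fx': 401.72671287822726, 'fy': 401.72671287822726, 'cx': 246.15883566430654, 'cy': 191.86383538174528, 'extrinsics': array([[ 0.33593815,  0.78404419, -0.52193895,  1.29439088],
       [ 0.94186928, -0.28274017,  0.18149448, -0.27088469],
       [-0.00527341, -0.55256919, -0.83345035,  1.39477065],
       [ 0.        ,  0.        ,  0.        ,  1.        ]])}
```

View pics/top0.png

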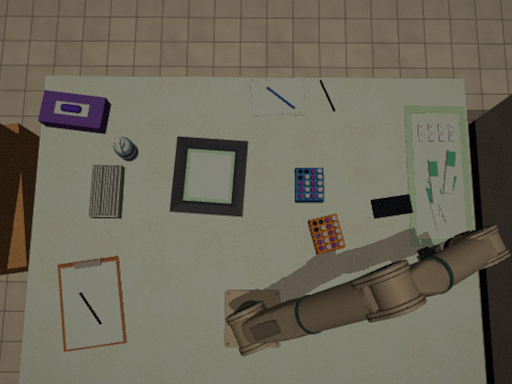

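View pics/scene0.png

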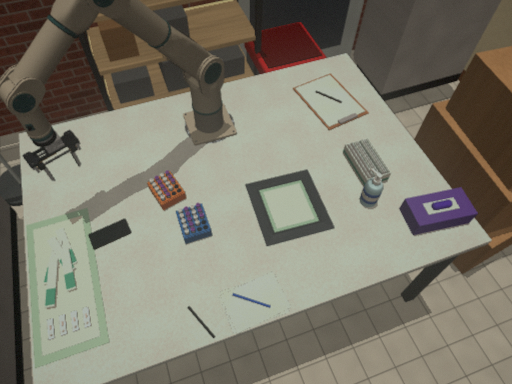

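The top view shows the blue rack at about (309,185), the mat centred on (210,176) and the orange decoy at (326,233). The phone is at (392,206) and the sanitiser at (124,148). The push runs left in the picture, which is world +y.

```bash
cat > h.py <<'E'
import cv2,numpy as np
from station import readout,vision,arm
def cast(m,uv,z):
    uv=np.atleast_2d(np.asarray(uv,float)); E=m["extrinsics"]
    d=np.c_[(uv[:,0]-m["cx"])/m["fx"],(uv[:,1]-m["cy"])/m["fy"],np.ones(len(uv))]@E[:3,:3].T
    return E[:3,3]+d*((z-E[2,3])/d[:,2])[:,None]
def box(mask,near):
    cs,_=cv2.findContours(mask,cv2.RETR_EXTERNAL,cv2.CHAIN_APPROX_NONE)
    c=min((c for c in cs if cv2.contourArea(c)>200),key=lambda c:np.hypot(*(c.reshape(-1,2).mean(0)-near)))
    return c.reshape(-1,2)
def rect(m,c,z):
    p=(cast(m,cv2.convexHull(c).reshape(-1,2),z)[:,:2]*1000).astype(np.float32)
    return cv2.minAreaRect(p),cv2.boxPoints(cv2.minAreaRect(p))
E
python3 - <<'E'
from h import *
for n,nr,nm in(("top",(309,185),(210,176)),("scene",(193,222),(288,206))):
    im=cv2.imread(f"pics/{n}0.png"); m=vision.camera_model(n); hsv=cv2.cvtColor(im,cv2.COLOR_BGR2HSV)
    b=cv2.inRange(hsv,(95,90,40),(125,255,255)); b=cv2.morphologyEx(b,cv2.MORPH_CLOSE,np.ones((7,7)))
    d=cv2.inRange(hsv,(0,0,0),(180,255,85)); 
    if n=="top": x0,y0,x1,y1=150,120,360,260
    else: x0,y0,x1,y1=140,160,340,260
    c=box(b,nr); print(n,"rack",rect(m,c,.05))
    dm=np.zeros_like(d); dm[y0:y1,x0:x1]=d[y0:y1,x0:x1]; c2=box(dm,nm); print("mat",rect(m,c2,.0))
    o=im.copy(); cv2.drawContours(o,[c.reshape(-1,1,2),c2.reshape(-1,1,2)],-1,(0,255,255),1)
    cv2.imwrite(f"pics/{n}c.png",cv2.resize(o[y0:y1,x0:x1],None,fx=3.6,fy=3.6,interpolation=cv2.INTER_NEAREST))
E
```

```text
top rack (((497.2486572265625, -212.39759826660156), (106.01236724853516, 128.0199737548828), 89.62722778320312), array([[ 432.89517, -264.9862 ],
       [ 560.9124 , -265.81912],
       [ 561.6022 , -159.80899],
       [ 433.5849 , -158.97607]], dtype=float32))
mat (((538.7944946289062, 171.98085021972656), (280.88543701171875, 301.0906982421875), 86.51367950439453), array([[379.98743 ,  40.952744],
       [680.5209  ,  22.643356],
       [697.60156 , 303.00897 ],
       [397.0681  , 321.31836 ]], dtype=float32))
scene rack (((509.7548828125, -215.3408203125), (125.56226348876953, 103.91384887695312), 1.1774921417236328), array([[ 445.9193 , -164.685  ],
       [ 448.0547 , -268.5769 ],
       [ 573.59045, -265.99664],
       [ 571.4551 , -162.10474]], dtype=float32))
mat (((540.1021728515625, 170.74575805664062), (275.94952392578125, 294.9579772949219), 86.49434661865234), array([[384.46243 ,  42.047073],
       [678.8684  ,  24.011276],
       [695.74194 , 299.44446 ],
       [401.33594 , 317.48022 ]], dtype=float32))
```

View pics/topc.png

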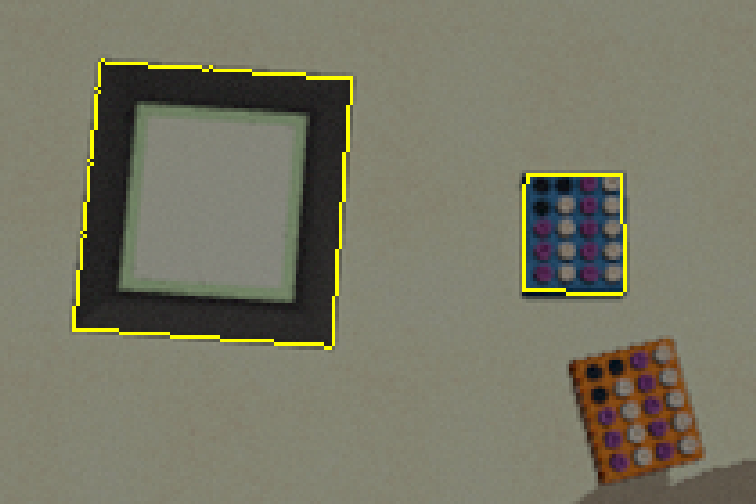

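The rack is at about (0.50, -0.21) with yaw near 0. The mat is at (0.539, 0.172) with yaw -3.5°. I'll push along +y with two spread fingertips, the tool tilted so the tips lead, low on the rack's -y face. First I move above the start point.

```bash
python3 -m handwheel '[[0,0,-15,85,-40,0,0.4],[0,0,-30,170,-81,0,0.4],[0,0,-45,255,-121,0,0.4],[0,0,-64,341,-162,0,0.4],[0,0,-64,341,-162,0,0.4],[0,0,-64,341,-162,0,0.4],[0,0,-64,341,-162,0,0.4],[0,0,-64,341,-162,0,0.4],[0,0,-64,341,-162,0,0.4],[0,0,-64,341,-162,0,0.4],[0,0,-64,341,-162,0,0.4],[0,0,-64,341,-162,0,0.4]]'
python3 - <<'E'
from h import *
im=vision.read_camera("top"); cv2.imwrite("pics/t1.png",im[:,:,::-1]); s=readout.state(); print(s["joint_pos"])
m=vision.camera_model("top"); m["cx"]
o=cv2.imread("pics/top0.png")
# rack +y(left) edge incl. dark side, and orange/phone extents
print(cast(m,[(336.7,214.4),(375,206)],0.05)[:, :2])
E
```

```text
time_s: 1.1
position: [0.4946, -0.3307, 0.1693]
tcp_rot: [-0.0, 0.735, 0.678, -0.001]
wrist_force: [0.5, -1.3, 0.2]
width: 0.0657
grip_force: 0.0
[ 0.71723066  0.55979099 -0.2735796   1.67119291  0.1808296   0.9365715
  0.29211414]
[[ 0.38352397 -0.31467392]
 [ 0.41656029 -0.45909175]]
```

```bash
python3 -m handwheel '[[0,6,0,0,0,35,0.4],[0,10,0,0,0,70,0.4],[0,10,0,0,0,105,0.4],[0,10,0,0,0,135,0.4],[0,10,0,0,0,147,0.4],[0,10,0,0,0,147,0.4],[0,10,0,0,0,147,0.4]]'
python3 - <<'E'
from h import *
cv2.imwrite("pics/s2.png",cv2.resize(vision.read_camera("scene")[140:300,60:280,::-1],None,fx=3.6,fy=3.6))
s=readout.state();print(s["position"],s["tcp_rot"])
E
```

```text
time_s: 1.73
position: [0.4951, -0.331, 0.0232]
tcp_rot: [-0.059, 0.733, 0.675, 0.064]
wrist_force: [0.1, 0.1, -0.3]
width: 0.0658
grip_force: 0.0
[ 0.49618737 -0.33130443  0.02433893] [-0.05786508  0.73263201  0.67511049  0.06424799]
```

View pics/s2.png

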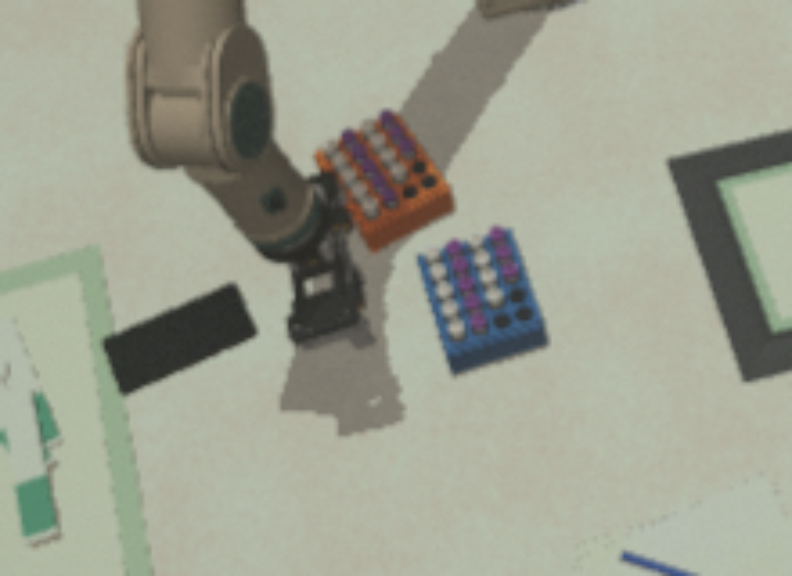

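The gripper stands clear behind the blue rack, with the orange rack and phone untouched. Now I push.

```bash
python3 -m handwheel '[[0,0,0,15,0,3,0.4],[0,0,0,30,0,5,0.4],[0,0,0,44,0,8,0.4],[0,0,0,54,0,10,0.4],[0,0,0,64,0,11,0.4],[0,0,0,74,0,13,0.4],[0,0,0,86,0,15,0.4],[0,0,0,98,0,17,0.4],[0,0,0,111,0,20,0.4],[0,0,0,124,0,22,0.4],[0,0,0,137,0,24,0.4],[0,0,0,148,0,26,0.4]]'
python3 - <<'E'
from h import *
im=vision.read_camera("top")[:,:,::-1].copy(); cv2.imwrite("pics/t3.png",cv2.resize(im[110:270,150:370],None,fx=3.6,fy=3.6))
hsv=cv2.cvtColor(im,cv2.COLOR_BGR2HSV);b=cv2.morphologyEx(cv2.inRange(hsv,(95,90,40),(125,255,255)),cv2.MORPH_CLOSE,np.ones((7,7)))
print(rect(vision.camera_model("top"),box(b,(285,182)),.05))
E
```

```text
time_s: 2.78
position: [0.5077, -0.1795, 0.023]
tcp_rot: [-0.059, 0.732, 0.675, 0.064]
wrist_force: [0.2, -4.5, 1.4]
width: 0.0659
grip_force: 2.1
(((506.181396484375, -132.8968505859375), (106.3545913696289, 131.6116180419922), 85.57835388183594), array([[ 436.4717  , -180.84253 ],
       [ 567.69165 , -190.98923 ],
       [ 575.8911  ,  -84.95117 ],
       [ 444.67114 ,  -74.804474]], dtype=float32))
```

View pics/t3.png

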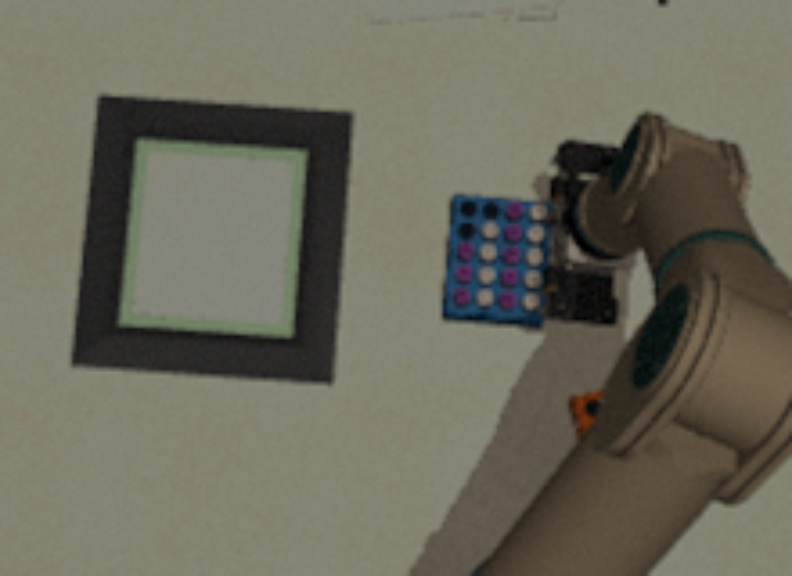

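The rack has aligned with the fingers (yaw -4.4°), its front at about (445,260) in the crop with the mat rim at (345,245). The path is clear.

```bash
python3 -m handwheel '[[0,0,0,13,0,2,0.4],[0,0,0,26,0,5,0.4],[0,0,0,39,0,7,0.4],[0,0,0,52,0,9,0.4],[0,0,0,65,0,11,0.4],[0,0,0,78,0,14,0.4],[0,0,0,90,0,16,0.4],[0,0,0,100,0,18,0.4],[0,0,0,108,0,19,0.4],[0,0,0,116,0,20,0.4],[0,0,0,124,0,22,0.4],[0,0,0,132,0,23,0.4]]'
python3 -m handwheel '[[0,0,0,8,0,1,0.4],[0,0,0,16,0,3,0.4],[0,0,0,24,0,4,0.4],[0,0,0,32,0,6,0.4],[0,0,0,40,0,7,0.4]]'
python3 - <<'E'
from h import *
im=vision.read_camera("top")[:,:,::-1].copy()
hsv=cv2.cvtColor(im,cv2.COLOR_BGR2HSV);b=cv2.morphologyEx(cv2.inRange(hsv,(95,90,40),(125,255,255)),cv2.MORPH_CLOSE,np.ones((7,7)))
print(rect(vision.camera_model("top"),box(b,(240,180)),.058))
cv2.imwrite("pics/s4.png",cv2.resize(vision.read_camera("scene")[110:270,150:370,::-1],None,fx=3.6,fy=3.6))
E
```

```text
time_s: 3.83
position: [0.5186, -0.0498, 0.0231]
tcp_rot: [-0.058, 0.733, 0.675, 0.063]
wrist_force: [-0.5, -8.5, 2.6]
width: 0.0658
grip_force: 3.9
time_s: 4.25
position: [0.5217, -0.007, 0.0232]
tcp_rot: [-0.059, 0.733, 0.675, 0.064]
wrist_force: [-2.0, -8.7, 4.9]
width: 0.0655
grip_force: 3.8
(((522.9561157226562, 44.70305633544922), (99.79951477050781, 134.32754516601562), 86.34679412841797), array([[452.74936 ,  -0.815815],
       [586.8039  ,  -9.374798],
       [593.16284 ,  90.221924],
       [459.10834 ,  98.780914]], dtype=float32))
```

View pics/s4.png

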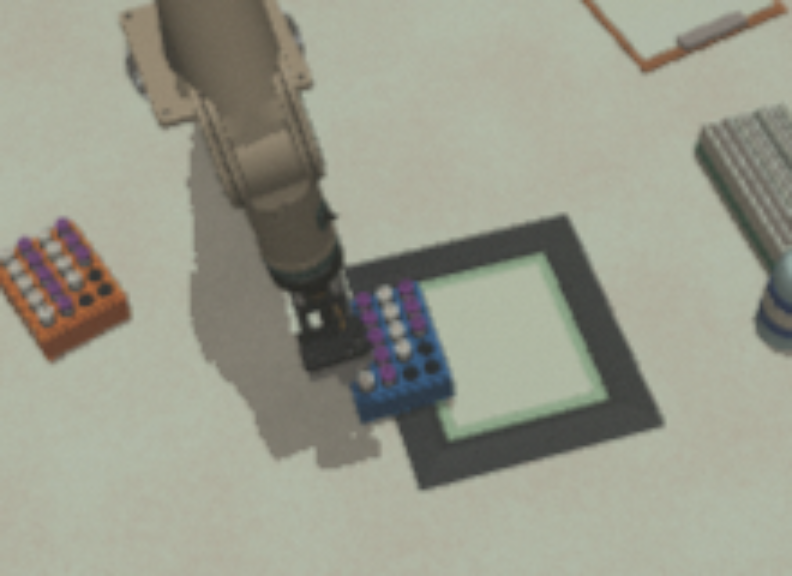

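The rack has its nose over the crest at (440,360) in the crop. It is square to the rim and not tipping, so I keep pushing.

```bash
python3 -m handwheel '[[0,0,0,8,0,1,0.4],[0,0,0,16,0,3,0.4],[0,0,0,24,0,4,0.4],[0,0,0,32,0,6,0.4],[0,0,0,40,0,7,0.4],[0,0,0,48,0,8,0.4],[0,0,0,56,0,10,0.4],[0,0,0,64,0,11,0.4],[0,0,0,72,0,13,0.4],[0,0,0,80,0,14,0.4],[0,0,0,88,0,15,0.4],[0,0,0,96,0,17,0.4]]'
python3 -m handwheel '[[0,0,0,8,0,1,0.4],[0,0,0,16,0,3,0.4],[0,0,0,22,0,4,0.4],[0,0,0,22,0,4,0.4]]'
python3 - <<'E'
from h import *
im=vision.read_camera("top")[:,:,::-1].copy()
hsv=cv2.cvtColor(im,cv2.COLOR_BGR2HSV);b=cv2.morphologyEx(cv2.inRange(hsv,(95,90,40),(125,255,255)),cv2.MORPH_CLOSE,np.ones((7,7)))
print(rect(vision.camera_model("top"),box(b,(212,178)),.053))
a=np.vstack([cv2.resize(im[120:230,150:290],None,fx=3.6,fy=3.6)]); c=cv2.resize(vision.read_camera("scene")[150:260,225:305,::-1],None,fx=3.6,fy=3.6)
cv2.imwrite("pics/5.png",np.hstack([a,c]))
E
```

```text
time_s: 5.35
position: [0.5289, 0.0915, 0.023]
tcp_rot: [-0.06, 0.732, 0.675, 0.064]
wrist_force: [-0.4, -2.5, -1.4]
width: 0.0654
grip_force: 4.0
time_s: 5.68
position: [0.5307, 0.1155, 0.0228]
tcp_rot: [-0.06, 0.731, 0.676, 0.064]
wrist_force: [0.6, -0.9, -1.9]
width: 0.066
grip_force: 1.0
(((529.68310546875, 167.87391662597656), (131.6881103515625, 94.96981811523438), 0.5046743750572205), array([[463.42334, 214.77702],
       [464.2599 , 119.81089],
       [595.9429 , 120.97081],
       [595.1063 , 215.93695]], dtype=float32))
```

View pics/5.png

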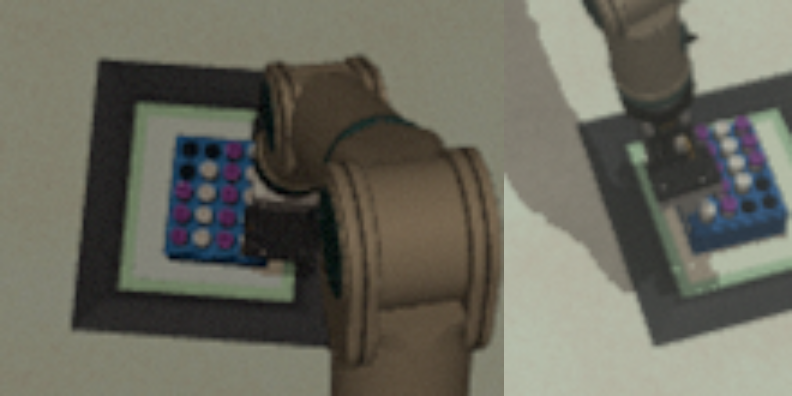

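The rack looks seated on the liner, with floor showing behind its rear face. I back off, rise, and check.

```bash
python3 -m handwheel '[[0,0,0,-15,0,-3,0.4],[0,0,0,-40,0,-9,0.4],[0,0,0,-60,0,-40,0.4],[0,0,0,-85,0,-80,0.4],[0,0,0,-115,0,-120,0.4],[0,0,0,-145,0,-150,0.4],[0,0,0,-185,0,-150,0.4],[0,0,0,-225,0,-150,0.4],[0,0,0,-265,0,-150,0.4],[0,0,0,-300,0,-150,0.4],[0,0,0,-300,0,-150,0.4],[0,0,0,-300,0,-150,0.4]]'
python3 - <<'E'
from h import *
im=vision.read_camera("top")[:,:,::-1].copy(); sc=vision.read_camera("scene")[:,:,::-1].copy()
for n,i,c in(("top",im,(212,178)),("scene",sc,(288,206))):
    hsv=cv2.cvtColor(i,cv2.COLOR_BGR2HSV);b=cv2.morphologyEx(cv2.inRange(hsv,(95,90,40),(125,255,255)),cv2.MORPH_CLOSE,np.ones((7,7)))
    print(n,rect(vision.camera_model(n),box(b,c),.053))
cv2.imwrite("pics/6.png",np.hstack([cv2.resize(im[120:230,150:260],None,fx=3.6,fy=3.6),cv2.resize(sc[150:260,235:345],None,fx=3.6,fy=3.6)]))
E
```

```text
time_s: 6.78
position: [0.5047, -0.2104, 0.1181]
tcp_rot: [-0.059, 0.734, 0.673, 0.064]
wrist_force: [0.5, 0.4, 0.7]
width: 0.0659
grip_force: 0.0
top (((529.2761840820312, 158.96749877929688), (106.34251403808594, 128.87442016601562), 85.76258087158203), array([[461.08633, 110.70282],
       [589.60846, 101.18036],
       [597.46606, 207.23218],
       [468.9439 , 216.75464]], dtype=float32))
scene (((548.1168212890625, 154.54995727539062), (105.62841796875, 143.49078369140625), 84.84899139404297), array([[471.91946, 108.39041],
       [614.83075,  95.50766],
       [624.3142 , 200.7095 ],
       [481.4029 , 213.59225]], dtype=float32))
```

View pics/6.png

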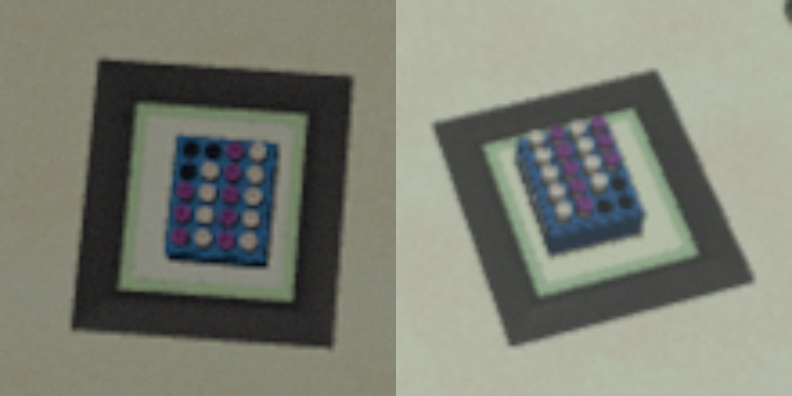

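The rack stands flat on the liner, with white floor or green border visible on all sides. The floor corners span (135,105) to (295,300) and the rack spans (168,135) to (278,265). The gripper touches nothing.

```bash
python3 -c "
from station import arm; print(arm.sign_off())"
```

```text
the job is handed in; nothing more can be done
None
```

I pushed the blue rack over the rim, and the last pictures show it flat on the liner, wholly inside the rim; I kept the gripper clear of the other objects, and the job was handed in at about 7 s.

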